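# Hang the plaster spatula on the carousel's free spring hook

## Robot

A 6-joint arm with a two-finger parallel gripper is mounted at the origin on the work surface. World frame = base frame: x ahead of the robot, y to its left, z up, the work surface at z = 0. Lengths are in m, angles in rad, forces in N, time in s.
With the tool pointing down it reaches from about 0.225 to 0.875 m from the base axis. Payload 3.4 kg.
Tool frame: the origin (TCP) lies midway between the tips of the shut fingers; the grasp point (between the pads) lies 19 mm behind it; x points along the fingers, y is the direction in which the jaws open and shut, and the axes are right-handed (so a half turn about x gives the same grasp; the last joint's range is limited). The gripper opens to 85 mm and grips with 20 to 120 N. Pads are 22 mm wide; open, the fingers measure 114 mm over their backs; the gripper's body (76 mm by 85 mm) begins 54 mm behind the grasp point. The pads swing forward as they close: fully open they stand 13 mm farther back than shut.
Start: joints at [-0.121, 0.276, 1.505, -0, 1.361, -0.121], TCP at [0.575, -0, 0.231] pointing down, gripper open.
Joint ranges: [-2.89, 2.89], [-0.75, 2.08], [0.22, 2.7], [-1.18, 4.32], [0.11, 2.71], [-2.7, 2.7]. Speed limits (rad/s): [2.57, 2.57, 3.14, 3.14, 3.14, 3.14].

## Interface

Orientations are given as a unit quaternion [w, x, y, z].
In Python, from rig import manip, get_image, get_calibration, ticket gives the robot as it stands. The module is installed in compiled form; this text tells all that it offers.
- The arm moves only by the tool arm_command, never from a script. Its argument "series" is text: rows parted by semicolons, each of 7 numbers parted by spaces: the shift along the tool's x, y, z in units of 0.1 m (1.0 is 0.1 m), then the turn, a rotation vector about the tool's x, y, z in units of pi rad (1.0 is pi rad), then the opening, from -1 (shut) to 1 (fully open), so that 0 is half open. In form: tx ty tz rx ry rz claw; .... A call has 1 to 12 rows; each row shifts and turns the commanded pose from where the row before left it, along the tool's axes as they then stand; what a row does not reach is not made up. A row lasts 1/12 s, in which the tool goes at most 41.7 mm and 7.16 degrees, less where a joint would pass 70% of its speed; a pose out of reach is approached as far as the arm can. A call with a number of a shift or a turn outside -1 to 1 is refused whole. A call with a gripper value outside its range is refused whole. The fingers move at their own pace and stop on an object; "squeeze" is the grip in N (left out, the last holds). Time passes only in rows, so rows that do not move let the fingers close. It gives the time, the measured TCP pose, the force and the opening at its end, in the units of the state.
- manip.get_state(): the state, without advancing time (a new reading comes with each control period).
- get_image(name): name is "scene" or "side" or "wrist"; returns the picture (480x640x3 uint8, red, green, blue); there is no depth.
- get_calibration(name): a dict with "fx", "fy", "cx", "cy" (pixels), "cam_to_world" (4x4, takes a point from camera to world coordinates); the wrist camera has in their place "tool_from_camera" (4x4, takes a point from camera to tool coordinates, whose origin is the TCP and whose axes are the tool frame's). Camera axes: x right, y down, z forward; pixel columns grow to the right and rows downward; lengths in m; the calibration is good to about 2 mm. A picture is of the moment at which its call begins: read the wrist's pose just before it. get_calibration takes no time and is no camera call.
- ticket.sign_off(): hands the job in, once; it reports no verdict.
The state is a dict: "clock": time; "qpos": joint angles; "qd": joint speeds; "effort": joint torques, N m; "position": TCP position; "ee_rot": TCP orientation; "contact_force": force on the tool from outside, world axes, zero at the start; "moment": the same for the moment, N m; "width": finger opening in m.
Only numpy, scipy, OpenCV 4.12 (cv2) and the standard library are available. Lean on these libraries where they do the work, as an engineer would, in place of code of your own. Each camera call takes 0.05 s, during which the arm holds its last target. There are 200 camera calls.

## Task

Turn the utensil carousel so that its empty hook points straight to the front, over the dark mark on its base. Take the spatula out of its stand and hang it on that hook by the slot in its handle: push the handle back against the hook's spring plate until it passes behind the upturned tip, lower it until the slot rests on the bar, and let go so that the spring clamps it there. Never push or strike the carousel harder than about 25 N, and leave the bowl, the cup and the jar where they stand.

Things in the scene. Friction and masses are not known exactly. Their poses are not given: they have to be found in the camera images.
- carousel: Utensil carousel: fixed white round base, 150 mm across and 14 mm high, with a thin steel post. Origin: centre of its underside on the counter, on the turning axis. Its own -x direction is its front; a dark bar on the base (26 x 6 mm) marks it.
- rotor (a joint): Angle (rad) of the turning head on the post: 0 when the empty hook points exactly to the front mark (the base's -x), growing counter-clockwise seen from above. Range -2.6 to 2.6. It turns stiffly (friction about 0.15 N m) and stays where it is left. No stop or click at the front.
- hub (a point): Centre of the turning head (hub 36 mm across, with a low knob reaching 23 mm above this point), on its axis, at the height of the bars' centre lines, 165 mm above the counter. Turns with the head: its -x axis points along the empty hook, z is up. Four level bars stand out at right angles.
- tube_end (a point): Empty hook: outer end of its steel tube (10 mm thick), 70 mm from the axis. A 6 mm rod telescopes out of it to an upturned tip, 6 mm thick, its top 11 mm above the bar's centre line. The tip's inner face lies anywhere from 97 to 125 mm from the axis: the rod was set by hand, is stiff (slips only above 60 N), and its reach is not measured: see it or feel it.
- back_bar (a point): Middle of the spatula hung on the bar opposite the empty hook, on the bar's centre line, 97 mm from the axis. The two side bars carry spatulas likewise. They stay on their bars and swing a little sideways; each is 34 mm wide across the bar and 6 mm thick, its top 43 mm above and its lower end up to 111 mm below the bar.
- plate (a joint): How far (m) the empty hook's steel spring plate is pushed towards the axis, 0 to 0.009. It sits on the rod, 30 mm wide, 3 mm thick, from 12 mm below to 10 mm above the bar's centre line; free, its outer face is 2 mm inside the tip's inner face. Spring 1.2 N/mm; hard end at 11 N. A handle behind the tip holds it at about 0.004; push it to 0.005-0.008 to get the handle in.
- spatula: Loose plaster spatula, 60 to 130 g, 150 mm long, upright in the stand, blade down. Origin: lower end of the blade, on the centre line; z runs up the handle, x across its 6 mm thickness, y across its width. Flat white handle from 65 to 150 mm up: 34 mm wide to 128 mm, then 28 mm wide and plain (grip there, across the 6 mm). Either side may face the hook.
- slot_top (a point): Middle of the upper edge of the slot in the spatula's handle, 110 mm above the spatula's origin and 40 mm below its upper end. The slot goes right through, along x: 14 mm wide, 26 mm high, from this point downward. Hung, this edge rests on the rod, 3 mm above the rod's centre line.
- stand: Fixed grey plastic block 80 x 90 x 55 mm with one slot, 45 mm deep (floor 10 mm above the counter), in which the spatula's blade stands with about 2 mm of play. Origin: centre of its underside.
- bowl: Bystander: blue mixing bowl, 100 mm across, 50 mm high. Origin: centre of its underside.
- cup: Bystander: blue cup, 68 mm across, 85 mm high. Origin: centre of its underside.
- jar: Bystander: white jar, 70 mm across, 80 mm high. Origin: centre of its underside.
Mind the look-alikes: they are no part of the job. Of the things that look like the spatula, the largest one is meant.

How it is judged:
By the outcome, as a careful person would: the job done as asked, in the order asked, and still so for the second after the job is handed in, with the robot touching nothing.
It also fails if it takes over 67 s, if anything falls off the work surface, if the arm or the gripper's body presses on something with over 40 N, if the wrist force passes 120 N, or if a joint passes its speed limit or range.

## Working session

There is one attempt and no reset: what is moved stays moved. The work goes in short steps, Python scripts to look and compute and a tool call to move; the robot and the scene stay as the last step left them, time stands still between calls to the robot, and variables do not carry over. Pictures are saved under pics/ and viewed, about 8 in all and at most 12, crops included, and the job is handed in when it is done.

Besides the shell and the picture viewer there is one more tool, called after "Call:" by a JSON object that holds its "name" and its "arguments", one argument or row to a line. arm_command: Moves the arm, as the interface text tells. Shifts and turns lie within -1 to 1; 1 stands for 0.1 m of shift or pi rad of turn. Its arguments: {"type":"object","properties":{"series":{"type":"string"},"squeeze":{"type":"number"}},"required":["series"]}

```bash
mkdir -p pics; cat > h.py <<'E'
import numpy as np, cv2
from rig import manip, get_image, get_calibration, ticket
def snap(n,f):
    im=get_image(n); cv2.imwrite('pics/'+f+'.png',im[:,:,::-1]); return im
def ray(n,u,v):
    c=get_calibration(n); T=np.array(c['cam_to_world'])
    d=T[:3,:3]@np.array([(u-c['cx'])/c['fx'],(v-c['cy'])/c['fy'],1]); return T[:3,3],d/np.linalg.norm(d)
def onz(n,u,v,z):
    o,d=ray(n,u,v); return o+d*(z-o[2])/d[2]
def tri(a,b):
    o1,d1=ray(*a);o2,d2=ray(*b)
    s=np.linalg.lstsq(np.c_[d1,-d2],o2-o1,rcond=None)[0]
    p,q=o1+s[0]*d1,o2+s[1]*d2; return (p+q)/2,np.linalg.norm(p-q)
def proj(n,p):
    c=get_calibration(n);T=np.linalg.inv(np.array(c['cam_to_world']))
    q=T[:3,:3]@np.array(p)+T[:3,3]; return c['fx']*q[0]/q[2]+c['cx'],c['fy']*q[1]/q[2]+c['cy']
E
python3 - <<'E'
from h import *
print(manip.get_state())
snap('scene','s0');snap('side','d0')
for n in('scene','side','wrist'):
    c=get_calibration(n);print(n,c)
E
```

```text
{'clock': 0.0, 'qpos': array([-1.20989335e-01,  2.76593343e-01,  1.50614625e+00, -1.12458470e-05,
        1.36068377e+00, -1.21008534e-01]), 'qd': array([ 0.00192722, -0.00090054,  0.00235035, -0.00077453, -0.00242814,
       -0.00082736]), 'effort': array([ 6.20495921e-04, -4.16768074e+01, -2.45808578e+01, -1.52056768e-04,
        1.11346930e-02,  1.69860516e-05]), 'position': array([5.74469851e-01, 6.11619127e-05, 2.30435420e-01]), 'ee_rot': array([ 0.499498  ,  0.49959225,  0.50051236, -0.50039655]), 'contact_force': array([ 0.1123189 , -0.05475036,  0.37769097]), 'moment': array([-0.02124173,  0.00115195, -0.03435716]), 'width': 0.08530246806786207}
scene {'fx': 568.6977877913272, 'fy': 568.6977877913272, 'cx': 309.6797864216658, 'cy': 246.6673423419373, 'cam_to_world': array([[ 0.87397111,  0.2762571 , -0.39982059,  0.93201022],
       [ 0.48568912, -0.52487553,  0.69900769, -0.67178931],
       [-0.01675021, -0.80510104, -0.59290112,  0.6782883 ],
       [ 0.        ,  0.        ,  0.        ,  1.        ]])}
side {'fx': 621.214315168402, 'fy': 621.214315168402, 'cx': 308.3777386222295, 'cy': 244.1048892237628, 'cam_to_world': array([[ 0.98013438, -0.09093195,  0.17626113,  0.37285924],
       [-0.19787346, -0.50889024,  0.83778089, -0.91449796],
       [ 0.01351652, -0.85601525, -0.51677384,  0.64228281],
       [ 0.        ,  0.        ,  0.        ,  1.        ]])}
wrist {'fx': 416.58707188352764, 'fy': 416.58707188352764, 'cx': 321.0196265645478, 'cy': 232.68615266906212, 'tool_from_camera': array([[ 4.65865105e-04, -2.64001058e-01,  9.64522278e-01,
        -1.43595231e-01],
       [ 9.99999837e-01,  4.40272993e-04, -3.62492916e-04,
        -6.21679059e-04],
       [-3.28954596e-04,  9.64522290e-01,  2.64001221e-01,
        -6.60680445e-02],
       [ 0.00000000e+00,  0.00000000e+00,  0.00000000e+00,
         1.00000000e+00]])}
```

View pics/s0.png

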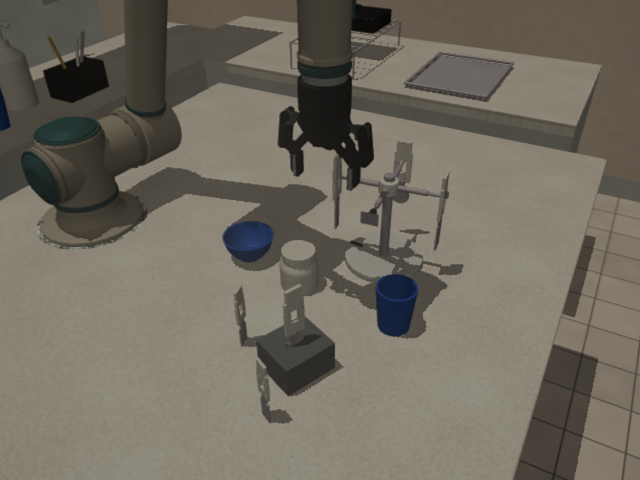

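View pics/d0.png

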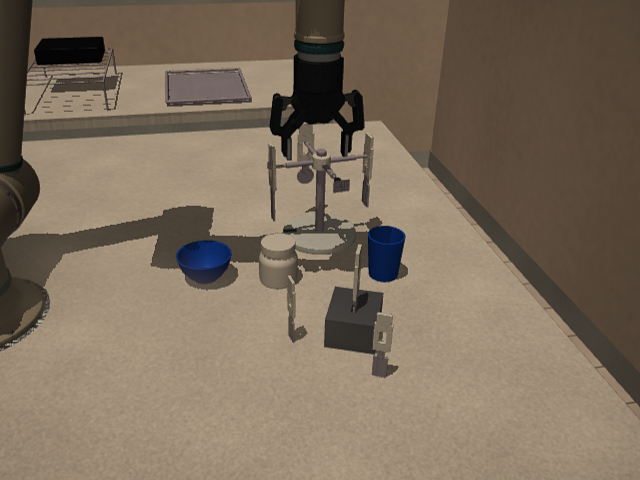

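Scene view: carousel hub at about (390,183), with the empty hook toward the camera near (370,217). The front mark is near (357,243) and the stand with the spatula near (295,355). In the side view the hub is at (321,158), the plate at (342,186) and the mark near (290,229). I'll zoom in next.

```bash
python3 - <<'E'
import cv2,numpy as np
s=cv2.imread('pics/s0.png');d=cv2.imread('pics/d0.png')
a=cv2.resize(s[135:285,320:460],None,fx=4,fy=4,interpolation=cv2.INTER_CUBIC)[:600,:400]
a=cv2.resize(s[140:290,325:455],(400,462),interpolation=cv2.INTER_CUBIC)
b=cv2.resize(d[115:265,255:385],(400,462),interpolation=cv2.INTER_CUBIC)
o=np.hstack([a,b]); o=np.clip(o.astype(float)*1.6,0,255).astype(np.uint8)
cv2.imwrite('pics/z0.png',o)
a=cv2.resize(s[270:400,225:345],(400,433),interpolation=cv2.INTER_CUBIC)
b=cv2.resize(d[235:365,300:420],(400,433),interpolation=cv2.INTER_CUBIC)
o=np.hstack([a,b]); o=np.clip(o.astype(float)*1.6,0,255).astype(np.uint8)
cv2.imwrite('pics/z1.png',o)
E
```

```text
(no output)
```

View pics/z0.png

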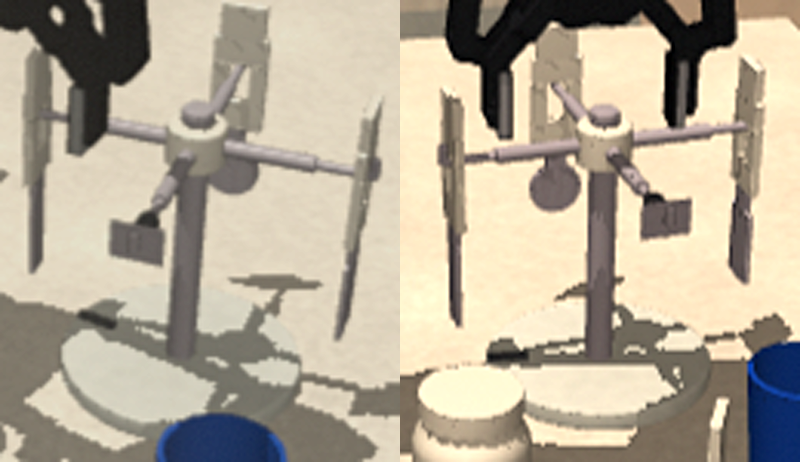

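View pics/z1.png

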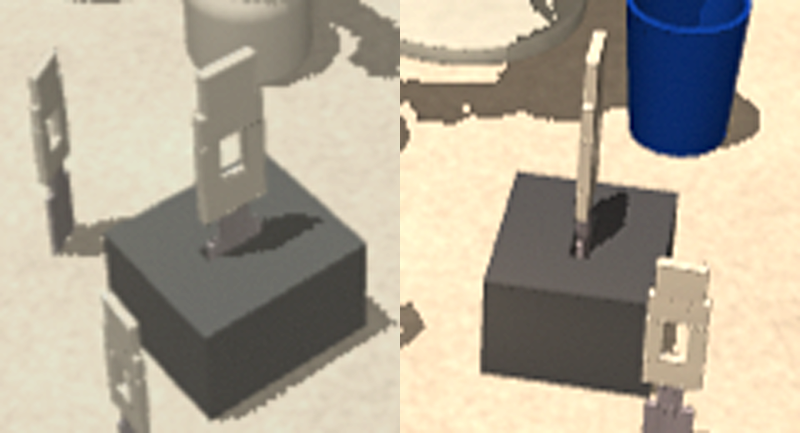

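```bash
python3 - <<'E'
from h import *
np.set_printoptions(precision=4,suppress=True)
S=lambda x,y:('scene',325+x*130/400,140+y*150/462)
D=lambda x,y:('side',255+(x-400)*130/400,115+y*150/462)
S1=lambda x,y:('scene',225+x*.3,270+y*.3)
D1=lambda x,y:('side',300+(x-400)*.3,235+y*.3)
print('knob',tri(S(197,107),D(604,108)), onz(*S(197,104),.188),onz(*D(604,106),.188))
print('plate',tri(S(136,243),D(666,217)))
print('platecorners',[tri(a,b) for a,b in [(S(110,221),D(642,204)),(S(162,231),D(689,199)),(S(163,267),D(690,231)),(S(113,256),D(643,237))]])
print('mark',tri(S(97,319),D(507,355)),onz(*S(97,319),.014),onz(*D(507,355),.014))
print('post',tri(S(182,355),D(599,357)),onz(*S(182,355),.014),onz(*D(599,357),.014))
print('spat top',tri(S1(226,61),D1(598,34)), 'L',onz(*S1(199,73),.16),'R',onz(*S1(254,50),.16), 'side',onz(*D1(592,40),.16),onz(*D1(605,33),.16))
for p in [(105,240),(210,335),(365,243)]: print('stS',onz(*S1(*p),.055))
for p in [(517,172),(678,195),(650,300),(488,282)]: print('stD',onz(*D1(*p),.055))
s=get_image # no call
for n,f in(('scene','s0'),('side','d0')):
    im=cv2.imread(f'pics/{f}.png');hsv=cv2.cvtColor(im,cv2.COLOR_BGR2HSV)
    m=cv2.inRange(hsv,(100,120,30),(130,255,255))
    k,l,st,c=cv2.connectedComponentsWithStats(m)
    for i in range(1,k):
        if st[i,4]>300: print(n,st[i],c[i],onz(n,*c[i],.04))
    print(proj(n,(.5,0,0)))
E
```

```text
knob (array([0.6206, 0.1577, 0.1869]), np.float64(0.0002545696461998097)) [0.6198 0.1593 0.188 ] [0.6206 0.1579 0.188 ]
plate (array([0.6335, 0.0475, 0.1636]), np.float64(0.0006561195702435384))
platecorners [(array([0.6186, 0.0461, 0.1737]), np.float64(0.0005555011717413702)), (array([0.647 , 0.0494, 0.1735]), np.float64(0.00037795791551384616)), (array([0.6489, 0.0493, 0.1523]), np.float64(0.0011114486680579613)), (array([0.6205, 0.0477, 0.1515]), np.float64(0.0012893974806218549))]
mark (array([0.5608, 0.1643, 0.0136]), np.float64(0.0003177763406241236)) [0.5611 0.1636 0.014 ] [0.5607 0.164  0.014 ]
post (array([0.6221, 0.1601, 0.0087]), np.float64(0.00032697857044670594)) [0.6244 0.1538 0.014 ] [0.62   0.1508 0.014 ]
spat top (array([ 0.6101, -0.1587,  0.1638]), np.float64(0.003952856924685044)) L [ 0.6033 -0.1695  0.16  ] R [ 0.6162 -0.1459  0.16  ] side [ 0.6081 -0.1538  0.16  ] [ 0.6155 -0.1489  0.16  ]
stS [ 0.5585 -0.1864  0.055 ]
stS [ 0.6291 -0.212   0.055 ]
stS [ 0.6631 -0.1326  0.055 ]
stD [ 0.5897 -0.1027  0.055 ]
stD [ 0.6623 -0.1357  0.055 ]
stD [ 0.6254 -0.2115  0.055 ]
stD [ 0.5562 -0.1854  0.055 ]
scene [ 223  222   50   30 1071] [249.4444 236.1447] [0.3809 0.0563 0.04  ]
scene [ 376  275   42   61 2045] [395.1765 303.2963] [0.7044 0.0082 0.04  ]
(np.float64(287.9427581419514), np.float64(287.0348409085398))
side [ 368  226   37   56 1704] [384.5    252.1238] [0.7108 0.0092 0.04  ]
side [ 176  240   56   35 1444] [204.5852 256.3338] [0.3849 0.053  0.04  ]
(np.float64(272.32857284554365), np.float64(284.5020215203544))
```

Call:
{"name": "arm_command", "arguments": {
  "series": "0 0.13 -0.27 0 0 0 1;0 0.13 -0.27 0 0 0 1;0 0.13 -0.27 0 0 0 1;0 0.13 -0.27 0 0 0 1;0 0 0 -0.037 0 0 1;0 0 0 0 0 0 1;0 0 0 0 0 0 1;0 0 0 0 0 0 1"
}}

```text
clock: 0.77
position: [0.6265, 0.1073, 0.231]
ee_rot: [0.527, 0.47, 0.528, -0.471]
contact_force: [-0.3, 0.2, 0.9]
width: 0.0854
```

```bash
cat >> h.py <<'E'
from scipy.spatial.transform import Rotation as Ro
def tool():
    s=manip.get_state(); q=np.array(s['ee_rot']); T=np.eye(4)
    T[:3,:3]=Ro.from_quat(q[[1,2,3,0]]).as_matrix(); T[:3,3]=s['position']; return T
def wcal(T):
    c=get_calibration('wrist'); return c,T@np.array(c['tool_from_camera'])
def wz(T,u,v,z):
    c,M=wcal(T); d=M[:3,:3]@np.array([(u-c['cx'])/c['fx'],(v-c['cy'])/c['fy'],1]); o=M[:3,3]
    return o+d*(z-o[2])/d[2]
E
python3 - <<'E'
from h import *
T=tool();np.save('T1.npy',T);im=snap('wrist','w1');print(T.round(4),manip.get_state()['width'])
E
```

```text
[[-9.000e-04  9.936e-01  1.133e-01  6.265e-01]
 [-5.000e-04  1.133e-01 -9.936e-01  1.073e-01]
 [-1.000e+00 -1.000e-03  4.000e-04  2.310e-01]
 [ 0.000e+00  0.000e+00  0.000e+00  1.000e+00]] 0.08527198117663441
```

View pics/w1.png

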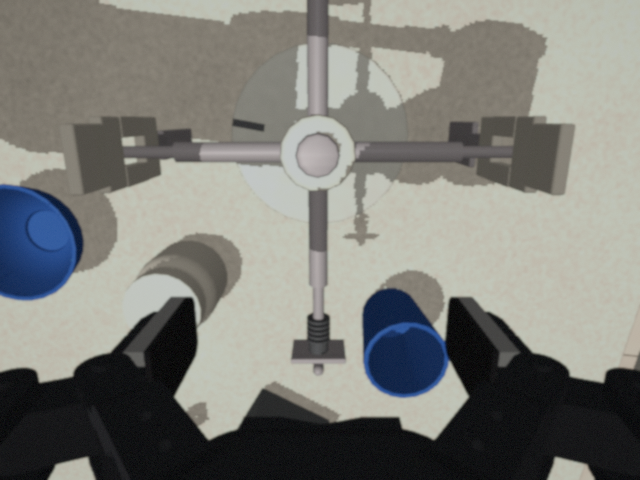

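Wrist view: knob at (318,155), hook straight down the image with the plate's outer edge at row ~362 and the tip at (318,369). The mark is at (248,125), and the base disc is centred at about (320,132).

```bash
python3 - <<'E'
from h import *
np.set_printoptions(precision=4,suppress=True)
T=np.load('T1.npy');im=cv2.imread('pics/w1.png');g=im.mean(2)
# mark refine
sub=g[115:135,228:270]; ys,xs=np.where(sub<45);print(len(xs))
mu=xs.mean()+228,ys.mean()+115
p=np.c_[xs+228,ys+115].astype(np.float32); print('mark px',mu,cv2.minAreaRect(p))
k=wz(T,318,155,.188);m=wz(T,*mu,.014)
print('knob',k,'hubring',wz(T,317.5,153,.180),'mark',m,'base',[wz(T,u,v,.014) for u,v in((232,132),(407,132),(320,222),(318,43))])
(a,b)=cv2.minAreaRect(p)[1];bx=cv2.boxPoints(cv2.minAreaRect(p));W=np.array([wz(T,*q,.014) for q in bx]);print(W)
tip=wz(T,318,365.5,.176);print('tip outer/top?',[ (wz(T,318,v,.176),np.hypot(*(wz(T,318,v,.176)-k)[:2])) for v in (362,366,374)])
pl=wz(T,318,361,.175);print('plate top outer',pl,np.hypot(*(pl-k)[:2]))
for q in(tip,m):print(np.degrees(np.arctan2(*(q-k)[1::-1])))
c=cv2.resize(im[330:385,280:356],None,fx=5,fy=5,interpolation=cv2.INTER_CUBIC)
d=cv2.resize(im[110:140,220:285],None,fx=5.8,fy=5.8,interpolation=cv2.INTER_CUBIC)[:,:380]
e=np.vstack([c[:,:377],d[:,:377]]);cv2.imwrite('pics/w1z.png',np.clip(e*1.4,0,255).astype(np.uint8));print(e.shape)
E
```

```text
0
mark px (np.float64(nan), np.float64(nan)) ((0.0, 0.0), (0.0, 0.0), 0.0)
knob [0.6186 0.1574 0.188 ] hubring [0.6183 0.1576 0.18  ] mark [nan nan nan] base [array([0.5447, 0.1536, 0.014 ]), array([0.6911, 0.1703, 0.014 ]), array([0.6272, 0.0845, 0.014 ]), array([0.609 , 0.2304, 0.014 ])]
[[0.3594 0.233  0.014 ]
 [0.3594 0.233  0.014 ]
 [0.3594 0.233  0.014 ]
 [0.3594 0.233  0.014 ]]
tip outer/top? [(array([0.631 , 0.0468, 0.176 ]), np.float64(0.11132070769284226)), (array([0.6313, 0.0443, 0.176 ]), np.float64(0.1137769319494396)), (array([0.6318, 0.0394, 0.176 ]), np.float64(0.11873214648077596))]
plate top outer [0.631  0.0467 0.175 ] 0.11134470035000173
-83.63530815510094
nan
(449, 377, 3)<stdin>:6: RuntimeWarning: Mean of empty slice.
  ret = ret.dtype.type(ret / rcount)
```

View pics/w1z.png

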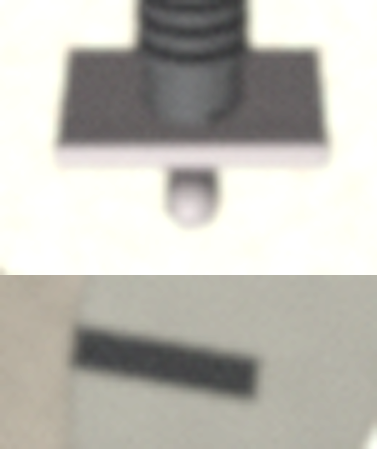

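```bash
python3 - <<'E'
from h import *
np.set_printoptions(precision=4,suppress=True)
T=np.load('T1.npy')
a=wz(T,232.9,122.4,.014);b=wz(T,264.3,127.6,.014);k=wz(T,318,155,.188);base=np.mean([wz(T,u,v,.014) for u,v in((232,132),(407,132),(320,222),(318,43))],0)
A=lambda p,q:np.degrees(np.arctan2(*(p-q)[1::-1]))
print(a,b,base,k,A(a,b),A((a+b)/2,k),A((a+b)/2,base),A(wz(T,318,370,.176),k), A(wz(T,317.3,248,.17),k))
E
```

```text
[0.545  0.1615 0.014 ] [0.5715 0.1602 0.014 ] [0.618  0.1597 0.014 ] [0.6186 0.1574 0.188 ] 177.3519470098002 176.72665570455823 178.89062728915076 -83.63409704219879 -84.18543654817641
```

Call:
{"name": "arm_command", "arguments": {
  "series": "0.2 -0.01 0 0 0 0 1;0.2 0 0 0 0 0 1;0.2 0 0 0 0 0 1;0.19 0 0 0 0 0 1;0 0 0 0 0 0 0;0 0 0 0 0 0 -0.3;0 0 0 0 0 0 -0.6;0 0 0 0 0 0 -0.6;0 0 0 0 0 0 -0.62;0 0 0 0 0 0 -0.62;0 0 0 0 0 0 -0.62",
  "squeeze": 20
}}

```text
clock: 1.73
position: [0.6264, 0.1079, 0.1531]
ee_rot: [0.529, 0.47, 0.528, -0.47]
contact_force: [-0.5, 0.6, -0.3]
width: 0.0162
```

Call:
{"name": "arm_command", "arguments": {
  "series": "0 -0.013 0 0.0083 0 0 -0.62;0 -0.013 0 0.0083 0 0 -0.62;0 -0.039 -0.0015 0.025 0 0 -0.62;0 -0.039 -0.0015 0.025 0 0 -0.62;0 -0.039 -0.0015 0.025 0 0 -0.62;0 -0.039 -0.0015 0.025 0 0 -0.62;0 -0.039 -0.0015 0.025 0 0 -0.62;0 -0.039 -0.0015 0.025 0 0 -0.62;0 -0.039 -0.0015 0.025 0 0 -0.62;0 -0.039 -0.0015 0.025 0 0 -0.62;0 -0.039 -0.0015 0.025 0 0 -0.62;0 -0.039 -0.0015 0.025 0 0 -0.62"
}}

```text
clock: 2.73
position: [0.5882, 0.1185, 0.1527]
ee_rot: [0.291, 0.645, 0.289, -0.645]
contact_force: [1.8, -3.8, -0.4]
width: 0.0164
```

Call:
{"name": "arm_command", "arguments": {
  "series": "0 -0.039 -0.0015 0.025 0 0 -0.62;0 -0.039 -0.0015 0.025 0 0 -0.62;0 -0.039 -0.0015 0.025 0 0 -0.62;0 -0.039 -0.0015 0.025 0 0 -0.62;0 -0.039 -0.0015 0.025 0 0 -0.62;0 -0.039 -0.0015 0.025 0 0 -0.62;0 -0.039 -0.0015 0.025 0 0 -0.62;0 -0.039 -0.0015 0.025 0 0 -0.62;0 -0.039 -0.0015 0.025 0 0 -0.62;0 -0.013 0 0.0083 0 0 -0.62;0 -0.013 0 0.0083 0 0 -0.62;0 0 0 0 0 0 -0.62"
}}

```text
clock: 3.73
position: [0.5699, 0.152, 0.1524]
ee_rot: [-0.033, -0.706, -0.031, 0.707]
contact_force: [-1.2, -2.5, -0.3]
width: 0.0163
```

```bash
python3 - <<'E'
from h import *
s=manip.get_state();print(s['qpos'])
T=tool();np.save('T2.npy',T);im=snap('wrist','w2');print(T.round(4))
E
```

```text
[ 1.43669331e-01  3.51845237e-01  1.59554373e+00 -1.62030660e-03
  1.19571649e+00  1.62446816e+00]
[[-0.0013  0.0905 -0.9959  0.5699]
 [-0.0017 -0.9959 -0.0905  0.152 ]
 [-1.      0.0016  0.0014  0.1524]
 [ 0.      0.      0.      1.    ]]
```

View pics/w2.png

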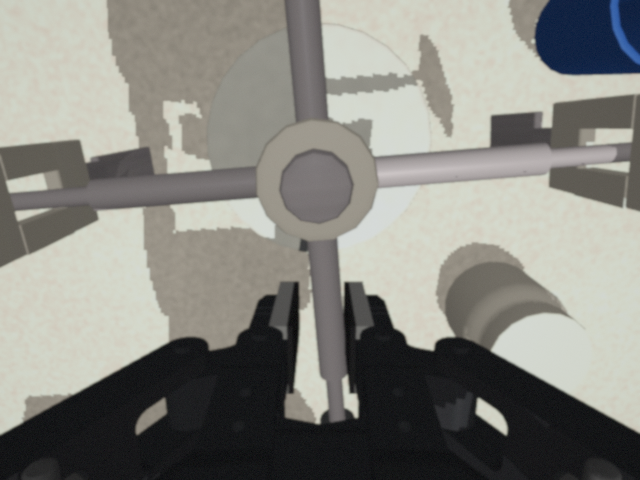

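```bash
python3 - <<'E'
from h import *
np.set_printoptions(precision=4,suppress=True)
T=np.load('T2.npy')
k=wz(T,316.5,186,.188);A=lambda p,q:np.degrees(np.arctan2(*(p-q)[1::-1]))
f=wz(T,326,300,.165);g=wz(T,332,372,.165);b=wz(T,303,20,.165);l=wz(T,100,194.5,.165);r=wz(T,545,160.5,.165)
print(k,A(f,k),A(g,k),A(g,b),A(l,r)+90, A(g,f))
im=cv2.imread('pics/w2.png').astype(int)
print(A(wz(T,303,244,.014),wz(T,316.5,186,.188)))
print([wz(T,u,v,.014) for u,v in((207,130),(431,140),(320,24))])
E
```

```text
[0.6189 0.157  0.188 ] -170.91652150672212 -170.64094981064883 -170.26843951317653 189.57509787597223 -170.22127666101636
175.82570650565933
[array([0.6215, 0.2311, 0.014 ]), array([0.6285, 0.0834, 0.014 ]), array([0.6915, 0.1629, 0.014 ])]
```

Call:
{"name": "arm_command", "arguments": {
  "series": "0 -0.022 0 0.014 0 0 -0.62;0 -0.022 -0.001 0.014 0 0 -0.62;0 -0.022 0 0.014 0 0 -0.62;0 -0.022 -0.001 0.014 0 0 -0.62;0 -0.022 0 0.014 0 0 -0.62;0 0 0 0 0 0 -0.62;0 0.03 0 0 0 0 -0.62;-0.25 0 0 0 0 0 -0.62;-0.25 0 0 0 0 0 -0.62;-0.3 0 0 0 0 0 -0.62;-0.3 0 0 0 0 0 -0.62;0 0 0 0 0 0 -0.62"
}}

```text
clock: 4.78
position: [0.5744, 0.1615, 0.2694]
ee_rot: [-0.047, 0.711, -0.044, -0.701]
contact_force: [1.7, 1.2, 1.1]
width: 0.0163
```

Call:
{"name": "arm_command", "arguments": {
  "series": "0 0 0.2 0 0 0 -0.62;0 0 0.2 0 0 0 -0.62;0 0 0 0 0 0 -0.62;0 0 0 0 0 0 -0.62"
}}

```text
clock: 5.12
position: [0.5306, 0.1662, 0.2627]
ee_rot: [-0.046, 0.706, -0.045, -0.705]
contact_force: [0.4, -0.3, -0.5]
width: 0.0163
```

```bash
python3 - <<'E'
from h import *
T=tool();np.save('T3.npy',T);im=snap('wrist','w3');print(T.round(4));snap('scene','s3');snap('side','d3')
E
```

```text
[[ 1.700e-03 -1.277e-01 -9.918e-01  5.306e-01]
 [ 8.000e-04 -9.918e-01  1.277e-01  1.662e-01]
 [-1.000e+00 -1.000e-03 -1.600e-03  2.627e-01]
 [ 0.000e+00  0.000e+00  0.000e+00  1.000e+00]]
```

View pics/w3.png

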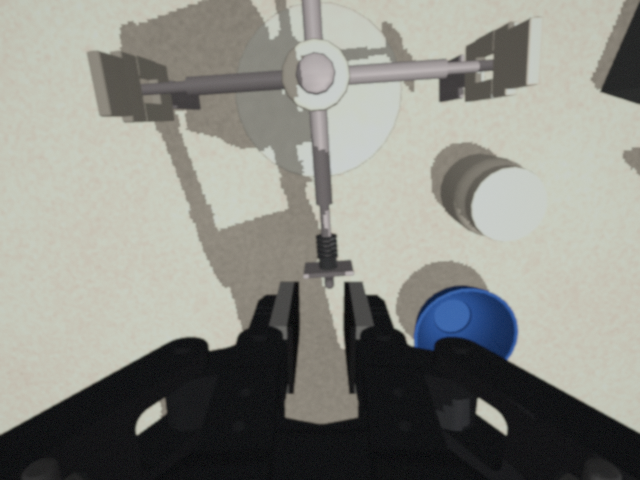

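Wrist view: the hook runs from the knob at (316,73) to the tip at (328,283), with the plate at about (328,268). The mark is hidden under the bar, and the jar is at (507,203) and the bowl at (466,325).

```bash
python3 - <<'E'
from h import *
np.set_printoptions(precision=4,suppress=True)
T=np.load('T3.npy')
A=lambda p,q:np.degrees(np.arctan2(*(p-q)[1::-1]))%360
k=wz(T,316.5,73,.188)
print('k',k,[A(wz(T,u,v,z),k) for u,v,z in((328.5,282,.176),(325,208,.165),(321,140,.165))],A(wz(T,190,85.5,.165),wz(T,448,67.5,.165))+90)
print('tip',[np.hypot(*(wz(T,328,v,.176)-k)[:2]) for v in(277,282,287)],'plate',np.hypot(*(wz(T,328,273,.175)-k)[:2]))
print('base',[wz(T,u,v,.014) for u,v in((237,90),(401,90),(320,177),(320,3))],'jar',wz(T,507,203,.08))
im=cv2.imread('pics/w3.png');
a=cv2.resize(im[125:185,295:355],None,fx=6,fy=6,interpolation=cv2.INTER_CUBIC)
d=cv2.imread('pics/d3.png');s=cv2.imread('pics/s3.png')
b=cv2.resize(d[180:250,265:335],(360,360),interpolation=cv2.INTER_CUBIC)
# mark as dark in a gray threshold
for n,i in(('side',d),('scene',s)):
    u,v=proj(n,(.558,.161,.014));print(n,u,v)
c=cv2.resize(s[int(v)-35:int(v)+35,int(u)-35:int(u)+35],(360,360),interpolation=cv2.INTER_CUBIC)
u,v=proj('side',(.558,.161,.014));b=cv2.resize(d[int(v)-35:int(v)+35,int(u)-35:int(u)+35],(360,360),interpolation=cv2.INTER_CUBIC)
cv2.imwrite('pics/m3.png',np.clip(np.hstack([b,c])*1.7,0,255).astype(np.uint8))
E
```

```text
k [0.618  0.1564 0.188 ] [np.float64(175.9877427214665), np.float64(176.26394981540932), np.float64(176.42320329526444)] 176.4298202417204
tip [np.float64(0.11200370443316573), np.float64(0.11516201295979954), np.float64(0.11834202260745608)] plate 0.10987285173220343
base [array([0.6304, 0.2285, 0.014 ]), array([0.6118, 0.0833, 0.014 ]), array([0.5439, 0.1649, 0.014 ]), array([0.6904, 0.146 , 0.014 ])] jar [0.5132 0.0185 0.08  ]
side 288.70877069321597 231.108399172206
scene 354.51264327947445 243.83046625532057
```

```bash
python3 - <<'E'
from h import *
from scipy.optimize import least_squares
np.set_printoptions(precision=4,suppress=True)
A=lambda p,q:np.degrees(np.arctan2(*(p-q)[1::-1]))%360
for n,(cu,cv),r0 in(('1',(320,132),88),('3',(319,90),83)):
    T=np.load(f'T{n}.npy');im=cv2.imread(f'pics/w{n}.png').astype(np.float32)
    m=cv2.GaussianBlur((im[:,:,1]-im[:,:,2])/(im.sum(2)+20),(5,5),0)  # green minus red, shade-free
    P=[]
    for t in np.radians(np.arange(0,360,3)):
        rr=np.arange(r0-10,r0+10,.5);x=(cu+rr*np.cos(t)).astype(np.float32)[None];y=(cv+rr*np.sin(t)).astype(np.float32)[None]
        if y.min()<2: continue
        g=np.gradient(cv2.remap(m,x,y,cv2.INTER_LINEAR)[0]);i=g.argmin()
        if g[i]<-.0015 and 2<i<37:P.append(wz(T,x[0,i],y[0,i],.014)[:2])
    P=np.array(P);f=least_squares(lambda c:np.hypot(*(P-c[:2]).T)-c[2],[.618,.158,.075],loss='soft_l1',f_scale=.001)
    c=np.r_[f.x[:2],0];print(n,len(P),f.x,np.median(abs(f.fun)))
    if n=='1':
        a=wz(T,232.9,122.4,.014);b=wz(T,264.3,127.6,.014);print('mark dir',A((a+b)/2,c))
E
```

```text
1 41 [0.6199 0.1575 0.0741] 0.00021223694328016685
mark dir 176.82562698329755
3 22 [0.618  0.1571 0.0742] 0.00022417806654918826
```

View pics/m3.png

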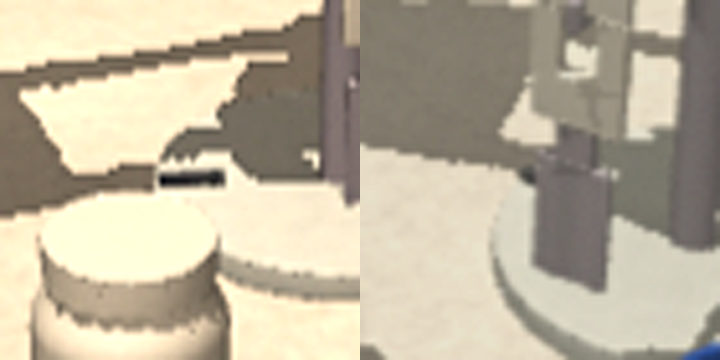

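Call:
{"name": "arm_command", "arguments": {
  "series": "-0.06 0.15 -0.06 0 0 0 0;-0.06 0.3 -0.12 0 0 0 0.5;-0.06 0.31 -0.12 0 0 0 1;-0.06 0.31 -0.12 0 0 0 1;-0.06 0.31 -0.12 0 0 0 1;-0.06 0.31 -0.12 0 0 0 1;-0.06 0.31 -0.12 0 0 0 1;-0.06 0.31 -0.12 0 0 0 1;-0.06 0.31 -0.12 0 0 0 1;-0.06 0.31 -0.12 0 0 0 1;0 0.18 -0.09 0 0 0 1"
}}

```text
clock: 6.18
position: [0.6143, -0.163, 0.3229]
ee_rot: [-0.046, 0.707, -0.048, -0.705]
contact_force: [-0.5, 0.6, -0.5]
width: 0.0854
```

Call:
{"name": "arm_command", "arguments": {
  "series": "0 0 0 -0.033 0 0 1;0 0 0 -0.033 0 0 1;0 0 0 -0.033 0 0 1;0 0 0 -0.033 0 0 1;0 0 0 -0.033 0 0 1;0 0 0 -0.033 0 0 1;0 0 0 -0.033 0 0 1;0 0 0 -0.033 0 0 1;0 0 0 -0.033 0 0 1;0 0 0 -0.033 0 0 1;0 0 0 -0.033 0 0 1;0 0 0 -0.033 0 0 1"
}}

```text
clock: 7.18
position: [0.6135, -0.1591, 0.3217]
ee_rot: [0.376, 0.599, 0.376, -0.599]
contact_force: [-0.1, -0.1, 0.6]
width: 0.0851
```

Call:
{"name": "arm_command", "arguments": {
  "series": "0 0 0 0 0 0 1;0 0 0 0 0 0 1;0 0 0 0 0 0 1"
}}

```text
clock: 7.43
position: [0.613, -0.1587, 0.322]
ee_rot: [0.373, 0.601, 0.373, -0.601]
contact_force: [-0.1, 0.1, 0.3]
width: 0.0852
```

```bash
python3 - <<'E'
from h import *
np.set_printoptions(precision=4,suppress=True)
T=tool();np.save('T4.npy',T);im=snap('wrist','w4');print(T.round(4))
E
```

```text
[[-0.      0.8968 -0.4425  0.613 ]
 [ 0.0001 -0.4425 -0.8968 -0.1587]
 [-1.     -0.     -0.0001  0.322 ]
 [ 0.      0.      0.      1.    ]]
```

View pics/w4.png

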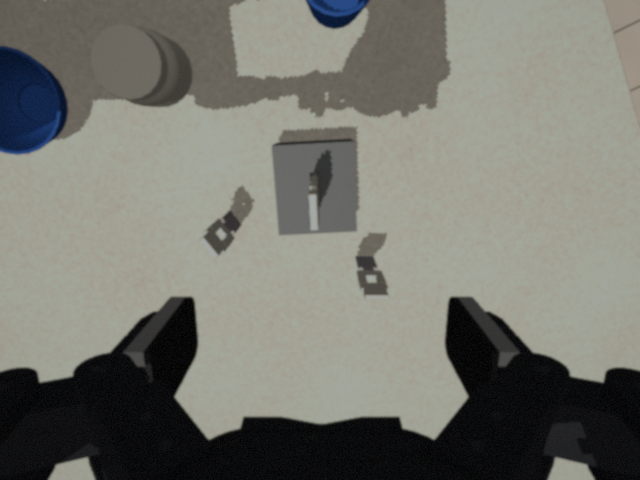

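Wrist view: stand top at (275–357, 142–234), with the spatula's top edge and handle as a bright strip at (309–319, 190–230), nearly aligned with the image columns. That is picture 10 of 12, so I'll measure numerically from here.

```bash
python3 - <<'E'
from h import *
np.set_printoptions(precision=4,suppress=True)
T=np.load('T4.npy');g=cv2.imread('pics/w4.png').max(2)
for v in range(178,236,2): 
    print(v,g[v,300:328])
E
```

```text
178 [106 107 104 106 106 105 104 105 102  92  82  79  79  79  79  78  74  64
  55  49  49  51  51  53  53  54  52  52]
180 [107 105 106 105 107 104 106 107 102  96  86  82  77  79  76  77  73  63
  55  49  49  53  51  52  51  51  50  52]
182 [105 105 105 106 105 107 106 106 105 103  97  91  84  83  80  78  73  65
  55  49  46  54  50  52  51  52  48  50]
184 [107 105 105 106 105 107 107 105 103  96  89  89  86  84  83  80  73  62
  56  50  48  49  51  52  53  50  54  56]
186 [107 104 106 105 106 107 106 106 109 123 132 132 121 108 103  98  84  67
  53  50  50  50  53  49  50  51  51  57]
188 [105 106 105 106 107 106 105 106 112 130 140 133 119 111 106 101  89  68
  57  50  46  50  52  50  50  53  57  72]
190 [105 104 106 105 106 107 104 104 101 103 102  97  93  86  82  81  74  64
  57  48  48  49  49  51  54  59  73  90]
192 [106 105 108 107 107 106 106 104  99  89  83  80  83  82  80  81  71  67
  56  51  50  49  51  49  54  66  80  93]
194 [107 107 106 105 105 106 105 110 114 121 129 132 135 135 134 124 102  80
  62  53  49  50  52  55  61  76  92  99]
196 [107 106 105 104 106 106 
[... 1650 characters left out ...]
106 107 105 105 106 107 104 116 139 159 167 169 168 167 161 142
 114 101 105 107 106 105 106 105 106 104]
226 [104 105 106 105 105 104 106 106 106 116 139 158 167 168 169 168 162 146
 121 108 105 106 107 105 106 105 103 105]
228 [106 106 106 107 106 105 105 106 107 117 140 158 164 167 168 166 161 147
 127 112 107 105 104 104 105 106 104 104]
230 [105 108 106 107 107 107 107 106 107 110 122 132 135 137 134 135 130 122
 114 107 106 105 105 106 105 104 105 106]
232 [108 109 107 109 109 111 109 111 114 111 114 114 116 118 117 116 117 119
 120 121 121 121 122 123 126 126 127 128]
234 [142 142 146 147 148 149 151 151 151 151 151 152 153 155 156 155 157 158
 160 158 159 158 161 162 164 163 162 162]
```

```bash
python3 - <<'E'
from h import *
np.set_printoptions(precision=4,suppress=True)
T=np.load('T4.npy')
a=wz(T,311.9,194.3,.16);b=wz(T,314.0,230,.16);c=(a+b)/2;d=b-a
print(a,b,c,np.linalg.norm(d),np.degrees(np.arctan2(d[1],d[0])))
# tool-frame offset
print('tool y,z',T[:3,1:3].T@(c-T[:3,3]), T[:3,1:3].T@d)
print('slot/stand', [wz(T,u,v,.055) for u,v in((275,144),(354,142),(357,231),(280,234))])
E
```

```text
[ 0.6118 -0.1451  0.16  ] [ 0.601  -0.1703  0.16  ] [ 0.6064 -0.1577  0.16  ] 0.027449284032423464 -113.24325823100602
tool y,z [-0.0064  0.002 ] [0.0014 0.0274]
slot/stand [array([ 0.5914, -0.101 ,  0.055 ]), array([ 0.6606, -0.133 ,  0.055 ]), array([ 0.6257, -0.2149,  0.055 ]), array([ 0.5538, -0.183 ,  0.055 ])]
```

Call:
{"name": "arm_command", "arguments": {
  "series": "0 -0.03 0.01 -0.008 0 0 -0.3;0 -0.03 0.01 -0.008 0 0 -0.3;0.22 0 0 0 0 0 -0.3;0.24 0 0 0 0 0 -0.3;0.24 0 0 0 0 0 -0.3;0.24 0 0 0 0 0 -0.3;0.24 0 0 0 0 0 -0.3;0 0 0 0 0 0 -0.3;0 0 0 0 0 0 -0.3;0 0 0 0 0 0 -0.3"
}}

```text
clock: 8.32
position: [0.6073, -0.158, 0.2058]
ee_rot: [0.39, 0.591, 0.388, -0.59]
contact_force: [0.6, 0.3, 0.9]
width: 0.0301
```

```bash
python3 - <<'E'
from h import *
np.set_printoptions(precision=4,suppress=True)
T=tool();np.save('T5.npy',T);im=snap('wrist','w5');g=im.max(2);print(T.round(4))
for v in range(230,400,10):
    m=np.where(g[v,240:400]>140)[0]+240
    print(v,m[[0,-1]] if len(m) else None, len(m))
c=T.copy()
for p in ((.606,-.158),(.608,-.158),(.610,-.158)):
    cc,M=wcal(T);q=np.linalg.inv(M)@np.array([*p,.16,1]);print(q[0]/q[2]*cc['fx']+cc['cx'],q[1]/q[2]*cc['fy']+cc['cy'])
E
```

```text
[[ 0.0022  0.9186 -0.3953  0.6073]
 [-0.0008 -0.3953 -0.9186 -0.158 ]
 [-1.      0.0024 -0.0001  0.2058]
 [ 0.      0.      0.      1.    ]]
230 [240 399] 52
240 [240 399] 53
250 [240 399] 66
260 [240 399] 68
270 [240 399] 59
280 [240 374] 135
290 [240 399] 104
300 [281 361] 81
310 [281 361] 81
320 [282 360] 79
330 [281 361] 81
340 [280 362] 83
350 [279 363] 85
360 [277 365] 89
370 [275 367] 93
380 [273 369] 97
390 [271 371] 101
318.9734902952195 261.8169814430199
322.79929969914843 260.25798199185436
326.6329846163315 258.69577330584593
```

```bash
python3 - <<'E'
import cv2,numpy as np
g=cv2.imread('pics/w5.png').max(2)
for v in range(214,300,6): print(v,g[v,304:338])
print(g[330,262:382])
E
```

```text
214 [125 126 126 124 125 125 124 124 116 101  92  92  95  97  98  97  98  96
  99  96  92  78  66  59  62  64  62  62  64  65  66  75  90 105]
220 [126 126 125 125 126 125 124 122 116 108 110 122 130 132 134 133 133 133
 134 131 126 103  78  62  62  63  65  65  66  79  99 116 122 123]
226 [125 126 125 126 123 125 125 124 117 104  92  92  93  95  95  96  97  96
  96  95  90  81  67  66  81 100 112 120 124 123 122 126 124 123]
232 [126 125 125 125 125 125 126 124 121 108 100  98 101 103 102 101 101 103
 103 102 101  97 102 112 122 124 123 124 123 125 123 123 123 122]
238 [125 124 124 124 124 125 126 123 123 121 121 128 134 134 135 134 134 134
 133 132 129 123 119 122 122 122 123 121 123 122 121 122 122 123]
244 [124 125 125 125 124 124 125 125 123 117 120 128 134 140 143 147 145 138
 134 132 130 123 122 122 123 123 123 122 124 123 122 124 122 122]
250 [126 125 124 125 124 125 125 122 125 138 163 183 193 195 194 194 194 195
 194 191 186 169 147 129 124 123 122 123 123 123 124 121 122 122]
256 [126 124 124 124 125 124 124 124 127 139 164 184 192 194 194 194 193 194
 194 193 185 168 144 1
[... 832 characters left out ...]
189
 189 189 189 191 193 193 193 193 193 191 191 191 190 191 191 191]
298 [192 192 192 193 194 195 193 193 191 191 191 189 189 189 190 189 189 189
 189 190 192 191 192 191 192 192 192 192 192 193 193 193 192 192]
[ 57  36  29  21  20  20  16  19  10  14  13  14  14  16  16  16  12  39
  95 149 181 189 188 189 189 188 189 189 189 189 189 190 190 189 188 189
 188 190 188 189 189 189 189 190 191 191 190 189 189 190 189 189 189 188
 188 189 191 192 194 193 193 192 190 188 189 189 189 189 191 192 192 191
 190 190 191 191 192 192 191 191 190 190 189 190 191 192 192 192 191 192
 193 193 194 193 193 192 191 189 181 150  96  36  13   9  12   8   8  13
  14  13   7  17  11  16  25  24  25  33  57  79]
```

Call:
{"name": "arm_command", "arguments": {
  "series": "0.2 -0.008 0 0 0 0 -0.3;0.2 0 0 0 0 0 -0.3;0.2 0 0 0 0 0 -0.3;0.13 0 0 0 0 0 -0.3;0 0 0 0 0 0 -0.5;0 0 0 0 0 0 -0.7;0 0 0 0 0 0 -0.85;0 0 0 0 0 0 -1;0 0 0 0 0 0 -1;0 0 0 0 0 0 -1;0 0 0 0 0 0 -1;0 0 0 0 0 0 -1",
  "squeeze": 50
}}

```text
clock: 9.37
position: [0.6069, -0.1578, 0.1335]
ee_rot: [0.39, 0.591, 0.388, -0.59]
contact_force: [-0.3, 0.2, 6.2]
width: 0.0052
```

Call:
{"name": "arm_command", "arguments": {
  "series": "-0.05 0 0 0 0 0 -1;-0.15 0 0 0 0 0 -1;-0.2 0 0 0 0 0 -1;-0.25 0 0 0 0 0 -1;-0.25 0 0 0 0 0 -1;-0.25 0 0 0 0 0 -1;-0.25 0 0 0 0 0 -1;-0.2 0 0 0 0 0 -1;-0.15 0 0 0 0 0 -1;0 0 0 0 0 0 -1;0 0 0 0 0 0 -1;0 0 0 0 0 0 -1",
  "squeeze": 70
}}

```text
clock: 10.37
position: [0.605, -0.1571, 0.305]
ee_rot: [-0.388, -0.59, -0.39, 0.591]
contact_force: [-0.2, -0.1, -1.7]
width: 0.005
```

```bash
python3 - <<'E'
from h import *
np.set_printoptions(precision=4,suppress=True)
T=tool();np.save('T6.npy',T);print(T.round(4));a=snap('scene','s6');b=snap('side','d6')
o=[]
for n,im in(('scene',a),('side',b)):
    u,v=map(int,proj(n,T[:3,3]+[0,0,-.04]));print(n,u,v)
    o.append(cv2.resize(im[v-60:v+60,u-50:u+50,::-1],(400,480),interpolation=cv2.INTER_CUBIC))
cv2.imwrite('pics/z6.png',np.clip(np.hstack(o)*1.5,0,255).astype(np.uint8))
E
```

```text
[[-0.0021  0.9187 -0.3949  0.605 ]
 [ 0.0008 -0.3949 -0.9187 -0.1571]
 [-1.     -0.0023  0.0001  0.305 ]
 [ 0.      0.      0.      1.    ]]
scene 287 225
side 360 184
```

View pics/z6.png

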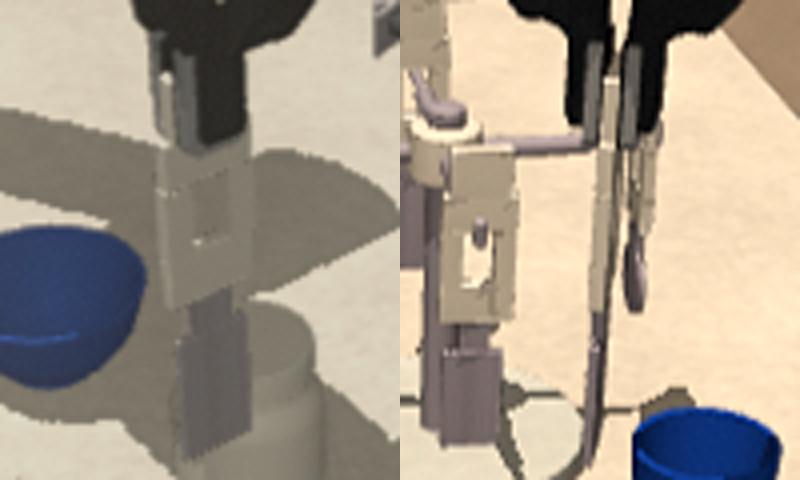

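```bash
python3 - <<'E'
from h import *
np.set_printoptions(precision=4,suppress=True)
T=np.load('T6.npy');n=T[:3,1];p0=T[:3,3]
def onpl(c,u,v):
    o,d=ray(c,u,v);return o+d*(n@(p0-o))/(n@d)
S=lambda x,y:onpl('scene',237+x/4,165+y/4)
for nm,q in dict(slottopL=(193,185),slottopR=(228,176),slotbotL=(193,247),slotbotR=(228,238),lowL=(183,460),lowR=(250,425),shL=(157,160),wideL=(157,190),wideR=(252,168)).items():
    w=S(*q);print(nm,w,'tool',T[:3,:3].T@(w-p0))
D=lambda x,y:ray('side',310+(x-400)/4,124+y/4)
for q in((610,80),(602,300),(592,462)):
    o,d=D(*q);z=T[:3,2];m=z  # plane perpendicular to width dir through p0
    w=o+d*(m@(p0-o))/(m@d);print(w,'tool',T[:3,:3].T@(w-p0))
E
```

```text
slottopL [ 0.6041 -0.159   0.2873] tool [0.0177 0.     0.0021]
slottopR [ 0.6095 -0.1464  0.2851] tool [ 0.0199  0.     -0.0116]
slotbotL [ 0.6036 -0.1601  0.264 ] tool [0.041  0.     0.0033]
slotbotR [ 0.6091 -0.1473  0.2615] tool [ 0.0435  0.     -0.0107]
lowL [ 0.6001 -0.1678  0.179 ] tool [0.126  0.     0.0118]
lowR [ 0.6114 -0.1414  0.1798] tool [ 0.1251  0.     -0.017 ]
shL [ 0.599  -0.171   0.3018] tool [0.0032 0.     0.0151]
wideL [ 0.5987 -0.1716  0.291 ] tool [ 0.014  -0.      0.0158]
wideR [ 0.6133 -0.1376  0.2843] tool [ 0.0207 -0.     -0.0212]
[ 0.6048 -0.157   0.3253] tool [-0.0203 -0.0003  0.    ]
[ 0.6066 -0.1578  0.2424] tool [ 0.0626  0.0019 -0.    ]
[ 0.6067 -0.1579  0.1756] tool [ 0.1294  0.0022 -0.    ]
```

Call:
{"name": "arm_command", "arguments": {
  "series": "0 0 0 -0.036 0 0 -1;0 0 0 -0.036 0 0 -1;0 0 0 -0.037 0 0 -1;0 -0.07 -0.14 0 0 0 -1;0 -0.14 -0.28 0 0 0 -1;0 -0.14 -0.28 0 0 0 -1;0 -0.14 -0.28 0 0 0 -1;0 -0.14 -0.28 0 0 0 -1;0 -0.14 -0.28 0 0 0 -1;0 -0.14 -0.28 0 0 0 -1;0 -0.14 -0.28 0 0 0 -1;0 -0.14 -0.28 0 0 0 -1"
}}

```text
clock: 11.47
position: [0.4998, 0.0897, 0.3055]
ee_rot: [-0.483, -0.516, -0.484, 0.517]
contact_force: [0.5, 1.0, -0.9]
width: 0.0046
```

Call:
{"name": "arm_command", "arguments": {
  "series": "0 -0.14 -0.28 0 0 0 -1;0 -0.14 -0.28 0 0 0 -1;0 -0.09 -0.18 0 0 0 -1;0 0 0 0 0 0 -1;0 0 0 0 0 0 -1;0 0 0 0 0 0 -1"
}}

```text
clock: 11.97
position: [0.4692, 0.1637, 0.3059]
ee_rot: [-0.484, -0.515, -0.484, 0.516]
contact_force: [-0.1, 0.2, -0.1]
width: 0.0045
```

```bash
python3 - <<'E'
from h import *
np.set_printoptions(precision=4,suppress=True)
T=tool();np.save('T7.npy',T);print(T.round(4),manip.get_state()['qpos'])
snap('scene','s7');snap('side','d7');snap('wrist','w7')
A=np.array([.619,.157,0]);t=np.radians(176.4);r=np.array([np.cos(t),np.sin(t),0])
for nm,p in dict(tip=A+r*.1165+[0,0,.176],plate=A+r*.1115+[0,0,.165]).items():
    c,M=wcal(T);q=np.linalg.inv(M)@np.r_[p,1]
    print(nm,p,'wrist',q[0]/q[2]*c['fx']+c['cx'],q[1]/q[2]*c['fy']+c['cy'],'scene',proj('scene',p),'side',proj('side',p))
S=cv2.imread('pics/s7.png');D=cv2.imread('pics/d7.png');W=cv2.imread('pics/w7.png')
def crop(im,u,v,h,w,s):
    u,v=int(u),int(v);return cv2.resize(im[max(v-h,0):v+h,max(u-w,0):u+w],s,interpolation=cv2.INTER_CUBIC)
p=A+r*.1165+[0,0,.176]; 
a=crop(S,*proj('scene',p),35,35,(300,300));b=crop(D,*proj('side',p),35,35,(300,300))
w=cv2.resize(W[0:480,100:580],(500,500));o=np.zeros((600,800,3),np.uint8);o[:300,:300]=a;o[300:,:300]=b;o[:500,300:]=w
for n in('scene','side'):print(n,[int(x) for x in proj(n,p)])
cv2.imwrite('pics/z7.png',np.clip(o*1.5,0,255).astype(np.uint8))
E
```

```text
[[-0.0006  0.9979 -0.0641  0.4692]
 [-0.0008 -0.0641 -0.9979  0.1637]
 [-1.     -0.0005  0.0009  0.3059]
 [ 0.      0.      0.      1.    ]] [ 0.1961  0.1225  1.5224 -0.0007  1.4974  0.2603]
tip [0.5027 0.1643 0.176 ] wrist 371.70941024265676 215.9648581420085 scene (np.float64(330.8985228628376), np.float64(164.07869821363835)) side (np.float64(259.1768139642943), np.float64(158.09845202292036))
plate [0.5077 0.164  0.165 ] wrist 377.03623635933627 212.3982849857646 scene (np.float64(333.17305553176095), np.float64(170.00378146977735)) side (np.float64(261.9832088551814), np.float64(163.38716269448784))
scene [330, 164]
side [259, 158]
```

View pics/z7.png

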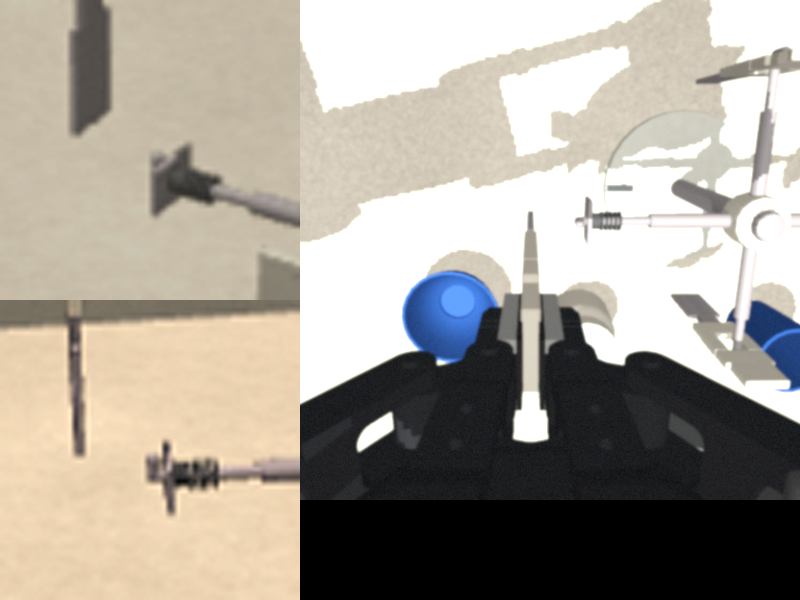

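```bash
python3 - <<'E'
from h import *
np.set_printoptions(precision=4,suppress=True)
T=np.load('T7.npy')
s=lambda x,y:('scene',295+x*70/300,129+y*70/300);d=lambda x,y:('side',224+x*70/300,123+(y-300)*70/300)
A,e=tri(s(73,134),d(81,455));m=onz(*s(91,123),A[2])
print('A',A,e,'mid low end',m,'tool',T[:3,:3].T@(m-T[:3,3]))
t,e=tri(s(158,155),d(152,457));print('tip',t,e,onz(*s(158,154),.176),onz(*d(152,457),.176))
W=cv2.imread('pics/w7.png').max(2)
print(W[195:235,360:396:1][::4])
P=T[:3,3]; print('wrist tip at 368.8,212:',wz(T,368.8,212,.176),'plate',wz(T,375.5,212,.17),'knob',wz(T,100+466*.96,226*.96,.188), 'mark',wz(T,100+309*.96,188*.96,.014),wz(T,100+333*.96,188*.96,.014))
E
```

```text
A [0.4707 0.1502 0.1825] 0.0005888104128161636 mid low end [0.4725 0.1632 0.1825] tool [0.1234 0.0033 0.0002]
tip [0.5034 0.167  0.1721] 0.0008509271936003438 [0.5058 0.1622 0.176 ] [0.5023 0.1571 0.176 ]
[[208 209 209 210 210 209 209 208 207 208 207 201 184 147 100  76  79  97
  108 118 142 178 201 209 209 209 208 207 206 205 202 190 173 171 191 206]
 [208 208 209 208 208 206 206 206 206 205 205 200 180 141  95  77  83  99
  111 120 145 180 201 206 206 207 208 210 210 210 209 207 198 179 173 190]
 [207 207 208 209 209 209 207 206 205 205 204 198 174 131  88  74  88 101
  111 116 137 166 186 193 193 193 189 175 155 145 152 159 148 129 116 119]
 [206 205 205 205 201 196 189 185 183 183 180 174 153 120  88  84  93 105
  111 108  96  79  71  73  72  72  73  70  62  62  62  61  57  51  50  53]
 [205 203 190 162 120  93  93  97  98 100 101 105 121 142 146 140 151 173
  180 170 144 111  95  94  92  93  94  92  90  89 103 124 133 118  98 110]
 [205 204 199 186 166 156 165 174 179 175 167 153 140 136 129 128 151 176
  182 170 143 107  91  93  92  93  92  91  81  81  95 111 114 100  90  98]
 [210 210 210 209 208 204 198 193 192 191 191 182 158 119  93 108 148 175
  181 173 156 142 138 139 139 136 134 115  91  92 111 111  95  84  94 103]
 [208 209 210 210 209 209 209 208 208 209 205 191 160 116  93 114 154 177
  182 183 193 205 209 210 210 210 207 207 208 209 209 209 209 208 208 208]
 [210 209 209 209 209 207 206 207 207 207 205 193 163 119  99 124 159 179
  182 183 193 203 208 208 206 206 206 207 209 210 210 208 207 208 207 207]
 [205 206 208 209 209 208 207 208 208 208 206 203 194 173 142 139 166 181
  182 181 190 201 206 207 208 208 206 207 206 207 206 206 207 206 207 207]]
wrist tip at 368.8,212: [0.5009 0.1672 0.176 ] plate [0.5061 0.1655 0.17  ] knob [0.6142 0.1593 0.188 ] mark [0.5476 0.162  0.014 ] [0.5717 0.1605 0.014 ]
```

Call:
{"name": "arm_command", "arguments": {
  "series": "0.15 0 -0.02 0 0 0 -1;0.2 0 -0.02 0 0 0 -1;0.2 0 0 0 0 0 -1;0.2 0 0 0 0 0 -1;0.2 0 0 0 0 0 -1;0.13 0 0 0 0 0 -1;0 0 0 0 0 0 -1;0 0 0 0 0 0 -1;0 0 0 0 0 0 -1"
}}

```text
clock: 12.87
position: [0.471, 0.1676, 0.1992]
ee_rot: [0.484, 0.516, 0.483, -0.515]
contact_force: [0.1, 0.3, -1.2]
width: 0.0048
```

```bash
python3 - <<'E'
from h import *
np.set_printoptions(precision=4,suppress=True,linewidth=250)
T=tool();np.save('T8.npy',T);print(T.round(4))
for k in('scene','side','wrist'):snap(k,k[0]+'8')
S=cv2.imread('pics/s8.png').max(2)
u,v=proj('scene',T[:3,3]+[0,0,-.025]);u,v=int(u),int(v);print(u,v)
for r in range(v-14,v+16): print(r,S[r,u-16:u+30])
E
```

```text
[[ 0.0017  0.9979 -0.0645  0.471 ]
 [ 0.0002 -0.0645 -0.9979  0.1676]
 [-1.      0.0016 -0.0003  0.1992]
 [ 0.      0.      0.      1.    ]]
316 160
146 [163 163 163 161 158 113 110 110 110 111 127 165 163 152 100 119 117 101 104 112 110 112 138 161 160 159 159 161 160 160 160 159 160 162 164 166 165 165 167 165 164 162 163 164 166 166]
147 [161 162 159 160 160 114 110 111 111 111 128 166 160 115  93 115 120 108  88 112 111 112 139 161 159 158 158 159 158 159 159 159 161 163 162 163 164 167 167 165 164 164 165 168 167 168]
148 [160 162 160 160 158 114 111 111 111 111 128 164 161 120  81 109 120 114  94 104 113 113 135 149 154 159 158 159 159 159 159 160 162 162 161 161 161 164 165 164 164 166 165 168 167 167]
149 [162 164 161 162 159 114 110 111 110 111 128 166 165 163  85 100 118 118 108 105 118 119 123 121 138 146 156 161 163 162 161 162 163 164 164 163 163 164 164 165 163 165 165 165 165 166]
150 [165 162 161 162 160 113 110 112 111 111 128 166 164 161  97  91 109 119 123 123 123 123 122 120 117 116 141 164 163 162 162 162 162 163 163 163 161 162 161 163 164 164 164 163 165 165]
1
[... 4048 characters left out ...]
1  80  77  56  50  60  61  74 149 106 109 109 110 109 109 109 110 109 110 109 110 110 110 109 122 145 129 164 162 161 162 162 164]
173 [165 163 161 161 163 164 166 167 162 105  73  76  80  81  79  77  53  52  60  60  76 159 122 103 103 104 104 112 111 111 110 110 111 111 113 111 112 122 138 138 166 163 161 161 163 164]
174 [164 162 162 163 165 166 167 167 164 108  71  76  81  78  78  75  48  52  61  61  66  96  93  94 102 103 103 113 113 114 113 113 112 112 113 113 111 105 110 111 168 164 162 162 160 159]
175 [163 164 165 164 164 167 166 165 163 107  72  76  80  79  78  75  48  52  60  62  70 100 103 104 113 114 113 114 113 113 112 113 113 113 113 111 105 102 111 116 168 163 163 160 160 159]
```

Call:
{"name": "arm_command", "arguments": {
  "series": "0 0.04 0 0 0 0 -1;0 0.05 0 0 0 0 -1;0 0.05 0 0 0 0 -1;0 0.04 0 0 0 0 -1;0 0.02 0 0 0 0 -1;0 0 0 0 0 0 -1;0 0 0 0 0 0 -1;0 0 0 0 0 0 -1;0 0 0 0 0 0 -1"
}}

```text
clock: 13.77
position: [0.4897, 0.1666, 0.1983]
ee_rot: [-0.484, -0.515, -0.484, 0.516]
contact_force: [0.4, -0.4, -0.5]
width: 0.0047
```

Call:
{"name": "arm_command", "arguments": {
  "series": "0 0.01 0 0 0 0 -1;0 0.01 0 0 0 0 -1;0 0.01 0 0 0 0 -1;0 0 0 0 0 0 -1;0 0 0 0 0 0 -1"
}}

```text
clock: 14.18
position: [0.493, 0.1664, 0.1983]
ee_rot: [0.484, 0.516, 0.484, -0.516]
contact_force: [0.4, -0.7, -0.5]
width: 0.0048
```

Call:
{"name": "arm_command", "arguments": {
  "series": "0 0.01 0 0 0 0 -1;0 0.01 0 0 0 0 -1;0 0.01 0 0 0 0 -1;0 0 0 0 0 0 -1;0 0 0 0 0 0 -1"
}}

```text
clock: 14.6
position: [0.496, 0.1663, 0.1983]
ee_rot: [0.484, 0.516, 0.484, -0.516]
contact_force: [0.2, 0.1, -0.2]
width: 0.0047
```

Call:
{"name": "arm_command", "arguments": {
  "series": "0 0.01 0 0 0 0 -1;0 0.01 0 0 0 0 -1;0 0.01 0 0 0 0 -1;0 0 0 0 0 0 -1;0 0 0 0 0 0 -1"
}}

```text
clock: 15.02
position: [0.499, 0.1661, 0.1983]
ee_rot: [0.484, 0.516, 0.484, -0.516]
contact_force: [-0.3, 0.2, -1.0]
width: 0.005
```

Call:
{"name": "arm_command", "arguments": {
  "series": "0 0.01 0 0 0 0 -1;0 0.01 0 0 0 0 -1;0 0 0 0 0 0 -1;0 0 0 0 0 0 -1"
}}

```text
clock: 15.35
position: [0.501, 0.1659, 0.1983]
ee_rot: [0.484, 0.516, 0.484, -0.516]
contact_force: [0.5, 0.9, -1.7]
width: 0.0047
```

Call:
{"name": "arm_command", "arguments": {
  "series": "0 0.01 0 0 0 0 -1;0 0.01 0 0 0 0 -1;0 0 0 0 0 0 -1;0 0 0 0 0 0 -1"
}}

```text
clock: 15.68
position: [0.503, 0.1658, 0.1983]
ee_rot: [0.484, 0.516, 0.484, -0.516]
contact_force: [0.2, 0.4, -1.1]
width: 0.0047
```

Call:
{"name": "arm_command", "arguments": {
  "series": "0 0.01 0 0 0 0 -1;0 0.01 0 0 0 0 -1;0 0 0 0 0 0 -1;0 0 0 0 0 0 -1"
}}

```text
clock: 16.02
position: [0.5047, 0.1657, 0.1983]
ee_rot: [-0.484, -0.515, -0.484, 0.516]
contact_force: [-1.4, -0.2, 0.3]
width: 0.0049
```

Call:
{"name": "arm_command", "arguments": {
  "series": "0 0.01 0 0 0 0 -1;0 0.01 0 0 0 0 -1;0 0 0 0 0 0 -1;0 0 0 0 0 0 -1"
}}

```text
clock: 16.35
position: [0.5063, 0.1656, 0.1982]
ee_rot: [-0.484, -0.515, -0.484, 0.516]
contact_force: [-2.5, 1.0, 0.2]
width: 0.0046
```

Call:
{"name": "arm_command", "arguments": {
  "series": "0 0.01 0 0 0 0 -1;0 0.01 0 0 0 0 -1;0 0.01 0 0 0 0 -1;0 0.01 0 0 0 0 -1;0 0 0 0 0 0 -1;0 0 0 0 0 0 -1"
}}

```text
clock: 16.85
position: [0.5094, 0.1654, 0.1981]
ee_rot: [-0.483, -0.515, -0.485, 0.517]
contact_force: [-5.1, 0.2, 1.5]
width: 0.0048
```

```bash
python3 - <<'E'
from h import *
import time
for i in range(4):
    get_image('side');s=manip.get_state();print(s['position'].round(4),s['contact_force'].round(2),s['moment'].round(3))
E
```

```text
[0.5094 0.1654 0.1981] [-6.12  0.43  2.79] [0.113 1.157 0.076]
[0.5093 0.1654 0.1981] [-6.11  0.8   2.97] [ 0.132  1.205 -0.   ]
[0.5094 0.1654 0.1982] [-5.63  0.89  2.17] [ 0.114  1.215 -0.019]
[0.5093 0.1654 0.1981] [-5.81  0.6   2.88] [0.099 1.221 0.068]
```

Call:
{"name": "arm_command", "arguments": {
  "series": "0 0.01 0 0 0 0 -1;0 0.01 0 0 0 0 -1;0 0 0 0 0 0 -1;0 0 0 0 0 0 -1;0 0 0 0 0 0 -1"
}}

```text
clock: 17.47
position: [0.5106, 0.1653, 0.1981]
ee_rot: [-0.483, -0.514, -0.485, 0.517]
contact_force: [-7.4, 1.1, 2.9]
width: 0.0047
```

```bash
python3 - <<'E'
from h import *
for i in range(3):
    get_image('side');s=manip.get_state();print(s['position'].round(4),s['contact_force'].round(2),s['moment'].round(3))
E
```

```text
[0.5106 0.1653 0.1981] [-7.57  0.89  3.09] [0.086 1.466 0.01 ]
[0.5106 0.1653 0.1981] [-7.18  0.82  2.98] [ 0.167  1.456 -0.013]
[0.5106 0.1653 0.1981] [-7.39  0.9   2.77] [ 0.113  1.43  -0.013]
```

Call:
{"name": "arm_command", "arguments": {
  "series": "0.02 0 0 0 0 0 -1;0.02 0 0 0 0 0 -1;0.02 0 0 0 0 0 -1;0 0 0 0 0 0 -1;0 0 0 0 0 0 -1"
}}

```text
clock: 18.03
position: [0.5105, 0.1653, 0.192]
ee_rot: [-0.483, -0.514, -0.485, 0.517]
contact_force: [-7.5, 1.2, 2.7]
width: 0.0045
```

Call:
{"name": "arm_command", "arguments": {
  "series": "0.015 0 0 0 0 0 -1;0.015 0 0 0 0 0 -1;0 0 0 0 0 0 -1;0 0 0 0 0 0 -1"
}}

```text
clock: 18.37
position: [0.5105, 0.1653, 0.1891]
ee_rot: [-0.483, -0.514, -0.485, 0.517]
contact_force: [-7.9, 0.5, 3.6]
width: 0.0048
```

Call:
{"name": "arm_command", "arguments": {
  "series": "0.01 0 0 0 0 0 -1;0.01 0 0 0 0 0 -1;0.01 0 0 0 0 0 -1;0 0 0 0 0 0 -1;0 0 0 0 0 0 -1"
}}

```text
clock: 18.78
position: [0.5106, 0.1653, 0.1862]
ee_rot: [-0.483, -0.514, -0.485, 0.517]
contact_force: [-7.8, 1.1, 3.0]
width: 0.0045
```

Call:
{"name": "arm_command", "arguments": {
  "series": "0.01 0 0 0 0 0 -1;0.01 0 0 0 0 0 -1;0 0 0 0 0 0 -1;0 0 0 0 0 0 -1"
}}

```text
clock: 19.12
position: [0.5106, 0.1653, 0.1842]
ee_rot: [-0.483, -0.514, -0.485, 0.517]
contact_force: [-7.9, 0.5, 3.3]
width: 0.0046
```

Call:
{"name": "arm_command", "arguments": {
  "series": "0.01 0 0 0 0 0 -1;0.01 0 0 0 0 0 -1;0 0 0 0 0 0 -1;0 0 0 0 0 0 -1"
}}

```text
clock: 19.45
position: [0.5106, 0.1653, 0.1822]
ee_rot: [-0.483, -0.514, -0.485, 0.517]
contact_force: [-8.0, 1.3, 3.1]
width: 0.0045
```

Call:
{"name": "arm_command", "arguments": {
  "series": "0.01 0 0 0 0 0 -1;0 0 0 0 0 0 -1;0 0 0 0 0 0 -1"
}}

```text
clock: 19.7
position: [0.5107, 0.1653, 0.1813]
ee_rot: [-0.483, -0.514, -0.485, 0.517]
contact_force: [-7.7, 1.6, 4.1]
width: 0.0045
```

Call:
{"name": "arm_command", "arguments": {
  "series": "0.01 0 0 0 0 0 -1;0 0 0 0 0 0 -1;0 0 0 0 0 0 -1"
}}

```text
clock: 19.95
position: [0.5107, 0.1653, 0.181]
ee_rot: [-0.483, -0.515, -0.485, 0.517]
contact_force: [-8.7, 0.7, 7.1]
width: 0.0045
```

Call:
{"name": "arm_command", "arguments": {
  "series": "0.007 0 0 0 0 0 -1;0 0 0 0 0 0 -1;0 0 0 0 0 0 -1"
}}

```text
clock: 20.2
position: [0.5108, 0.1653, 0.1808]
ee_rot: [-0.483, -0.515, -0.485, 0.516]
contact_force: [-9.7, 1.0, 9.5]
width: 0.0049
```

Call:
{"name": "arm_command", "arguments": {
  "series": "-0.005 -0.01 0 0 0 0 -1;0 -0.01 0 0 0 0 -1;0 0 0 0 0 0 -1;0 0 0 0 0 0 -1;0 0 0 0 0 0 -1",
  "squeeze": 20
}}

```text
clock: 20.62
position: [0.5104, 0.1653, 0.181]
ee_rot: [-0.484, -0.516, -0.484, 0.516]
contact_force: [-5.6, -0.6, 5.8]
width: 0.0048
```

Call:
{"name": "arm_command", "arguments": {
  "series": "0 -0.01 0 0 0 0 -1;0 0 0 0 0 0 -1;0 0 0 0 0 0 -1;0 0 0 0 0 0 -1"
}}

```text
clock: 20.95
position: [0.5099, 0.1654, 0.1811]
ee_rot: [0.484, 0.516, 0.484, -0.515]
contact_force: [-5.2, 0.3, 6.4]
width: 0.0046
```

Call:
{"name": "arm_command", "arguments": {
  "series": "-0.005 -0.01 0 0 0 0 -1;0 0 0 0 0 0 -1;0 0 0 0 0 0 -1;0 0 0 0 0 0 -1"
}}

```text
clock: 21.28
position: [0.5088, 0.1654, 0.1811]
ee_rot: [0.484, 0.516, 0.484, -0.516]
contact_force: [-5.7, 0.3, 6.4]
width: 0.0049
```

```bash
python3 - <<'E'
from h import *
for i in range(3):
    get_image('side');s=manip.get_state();print(s['position'].round(4),s['contact_force'].round(2),s['moment'].round(3))
E
```

```text
[0.5088 0.1655 0.181 ] [-4.76  0.19  5.82] [-0.038  0.922  0.001]
[0.5088 0.1655 0.181 ] [-4.36  0.44  5.1 ] [-0.09   0.907 -0.01 ]
[0.5088 0.1654 0.181 ] [-5.52 -0.26  5.88] [-0.027  0.854  0.026]
```

Call:
{"name": "arm_command", "arguments": {
  "series": "0 0 0 0 0 0 -0.85;0 0 0 0 0 0 -0.75;0 0 0 0 0 0 -0.65;0 0 0 0 0 0 -0.5;0 0 0 0 0 0 -0.4;0 0 0 0 0 0 -0.4;0 0 0 0 0 0 -0.4;0 0 0 0 0 0 -0.4"
}}

```text
clock: 22.1
position: [0.5092, 0.1654, 0.1806]
ee_rot: [0.484, 0.516, 0.484, -0.516]
contact_force: [0.5, -0.0, 0.2]
width: 0.0256
```

```bash
python3 - <<'E'
from h import *
np.set_printoptions(linewidth=250)
s=manip.get_state();print(s['position'].round(4),s['contact_force'].round(2),s['width'])
W=snap('wrist','w9');T=tool()
S=snap('scene','s9');D=snap('side','d9')
E
```

```text
[0.5092 0.1654 0.1806] [ 0.48 -0.02  0.22] 0.025641033655126988
```

Call:
{"name": "arm_command", "arguments": {
  "series": "-0.05 0 0 0 0 0 -0.4;-0.1 0 0 0 0 0 -0.4;-0.15 0 0 0 0 0 -0.4;-0.2 0 0 0 0 0 -0.4;-0.2 0 0 0 0 0 -0.4;-0.25 0 0 0 0 0 -0.4;-0.25 0 0 0 0 0 -0.4;-0.2 0 0 0 0 0 -0.4;0 0 0 0 0 0 -0.4;0 0 0 0 0 0 -0.4;0 0 0 0 0 0 -0.4"
}}

```text
clock: 23.17
position: [0.5085, 0.1654, 0.3204]
ee_rot: [-0.484, -0.515, -0.484, 0.516]
contact_force: [-0.2, -0.7, -0.3]
width: 0.0256
```

```bash
python3 - <<'E'
from h import *
np.set_printoptions(precision=4,suppress=True)
s=manip.get_state();print(s['position'].round(4),s['contact_force'].round(2))
T=tool();np.save('T10.npy',T)
for k in('scene','side','wrist'):snap(k,k[0]+'10')
# handle strip near hook in the side view: compare with before (d3: arm elsewhere) by difference
d3=cv2.imread('pics/d7.png').astype(int);d=cv2.imread('pics/s10.png').astype(int)
for n,a,b in(('side','d3','s10'),):pass
E
ls pics
```

```text
[0.5085 0.1654 0.3204] [-0.2  -0.72 -0.28]
d0.png
d3.png
d6.png
d7.png
d9.png
m3.png
s0.png
s10.png
s3.png
s6.png
s7.png
s8.png
s9.png
w1.png
w10.png
w1z.png
w2.png
w3.png
w4.png
w5.png
w7.png
w8.png
w9.png
z0.png
z1.png
z6.png
z7.png
```

```bash
python3 - <<'E'
from h import *
np.set_printoptions(precision=4,suppress=True,linewidth=220)
T=np.load('T10.npy');c,M=wcal(T);I=np.linalg.inv(M)
def pw(p):
    q=I@np.r_[p,1];return np.array([q[0]/q[2]*c['fx']+c['cx'],q[1]/q[2]*c['fy']+c['cy']])
A=np.array([.619,.157,0]);t=np.radians(176.4);r=np.array([np.cos(t),np.sin(t),0]);n=np.array([-r[1],r[0],0])
for nm,p in dict(topL=A+r*.1105-n*.014+[0,0,.208],topR=A+r*.1105+n*.014+[0,0,.208],knob=A+[0,0,.188],tube=A+r*.06+[0,0,.165],low=A+r*.1105+[0,0,.058]).items():print(nm,pw(p).round(1))
g=cv2.imread('pics/w10.png').max(2)
a,b=pw(A+r*.1105-n*.014+[0,0,.208]),pw(A+r*.1105+n*.014+[0,0,.208]);u=int((a[0]+b[0])/2);v0=int(min(a[1],b[1]))
for v in range(v0-40,int(max(a[1],b[1]))+30,6):print(v,g[v,u-18:u+18])
kp=pw(A+[0,0,.188]);print(kp)
u2=int(pw(A+r*.06+[0,0,.165])[0])
print('col profile over tube',u2,g[int(kp[1])-30:int(kp[1])+30,u2])
u3=int(pw(A+r*.03+[0,0,.165])[0]);print(u3,g[int(kp[1])-30:int(kp[1])+30,u3])
E
```

```text
topL [322.7 207. ]
topR [322.6 249.7]
knob [484.7 221.2]
tube [391.2 213.7]
low [322.2 189.8]
167 [147 147 147 147 149 151 163 178 189 197 201 203 204 205 207 207 207 206 206 207 206 206 206 206 206 201 184 160 148 144 141 139 140 139 142 142]
173 [207 207 208 209 208 207 207 207 206 205 205 205 206 206 203 198 197 196 199 203 206 208 208 207 208 203 185 163 149 144 143 142 142 144 146 146]
179 [207 208 210 210 210 208 207 208 207 207 207 206 206 199 176 138 100  99 131 173 196 206 208 208 207 201 185 161 149 147 146 149 158 173 186 190]
185 [207 207 207 207 208 209 210 209 209 208 208 206 193 165 132 114 108 110 112 124 152 185 204 210 211 210 208 207 207 207 207 207 207 207 207 206]
191 [207 209 209 209 209 209 208 208 209 207 207 201 187 156 126 113 110 111 111 113 128 149 163 169 180 195 204 206 207 208 210 210 210 209 207 207]
197 [210 210 210 210 210 209 209 209 209 209 206 201 184 160 148 146 147 147 147 145 139 124 108 108 127 162 193 207 209 209 208 209 209 209 209 209]
203 [210 211 212 212 211 211 210 209 210 208 207 200 178 142 116 111 111 111 110 111 108 107 106 113 129 1
[... 1679 characters left out ...]
7 197 197 197]
275 [207 206 207 207 207 207 207 207 207 208 209 208 207 207 207 209 208 204 192 177 164 156 150 147 145 141 142 144 143 142 139 140 138 140 138 140]
[484.7099 221.1561]
col profile over tube 391 [211 211 212 211 212 212 212 212 213 212 212 212 211 211 211 201 178 145 140 151 161 170 177 183 184 181 174 169 162 170 194 209 212 212 212 212 213 212 212 211 212 211 211 211 210 212 212 212 211 207 205 206 208 209
 211 210 209 209 209 209]
432 [ 88  85  86  88  87  90 104 138 174 194 203 207 208 207 205 195 165 137 137 151 162 170 175 180 181 179 175 169 162 169 191 205 209 208 208 207 208 207 207 207 207 207 208 208 207 207 207 207 207 208 207 207 203 192
 179 159 146 145 147 147]
```

```bash
python3 - <<'E'
from h import *
for f in('d0','s10'):
    im=cv2.imread(f'pics/{f}.png');m=cv2.inRange(cv2.cvtColor(im,cv2.COLOR_BGR2HSV),(100,120,30),(130,255,255))
    k,l,st,c=cv2.connectedComponentsWithStats(m);print(f,[(st[i][:4],c[i].round(1)) for i in range(1,k) if st[i,4]>300])
a=cv2.imread('pics/d0.png')[235:290,255:300].astype(int);b=cv2.imread('pics/s10.png')[235:290,255:300].astype(int)
print('jar diff',abs(a-b).mean(),manip.get_state()['clock'])
print(ticket.sign_off())
E
```

```text
d0 [(array([368, 226,  37,  56], dtype=int32), array([384.5, 252.1])), (array([176, 240,  56,  35], dtype=int32), array([204.6, 256.3]))]
s10 [(array([368, 226,  37,  56], dtype=int32), array([384.5, 252. ])), (array([176, 240,  55,  34], dtype=int32), array([204.5, 256.2]))]
jar diff 10.40915824915825 23.3167
the job is handed in; nothing more can be done
None
```

I turned the carousel until the empty hook was over the front mark, then hung the spatula on it, let go, and handed the job in at 23.3 s.

- **Carousel:** The hook points at about 176.3° and the mark lies at about 176.8°. The two agree within about 1°, which is as well as I could measure. In the last wrist picture the hook had not shifted.
- **Hanging:** The handle went over the tip without resistance and pressed the spring plate to about 7.5 N, or roughly 6 mm. The slot touched the rod at the height I expected. Before letting go I eased the push to about 5 N, which leaves the plate near 4 mm. The highest force I read was just under 14 N, sideways and upward combined.
- **Last checks:** After release and lifting, the measured force was near zero. The spatula's top edge sat within about 2 pixels of where it should be when hung, with the tip visible in front of the handle.
- **Bystanders:** The bowl and cup have not moved in the side view. For the jar I only have a picture difference, averaging 10 grey levels. I didn't isolate the cause; changed shadows or the spatula now out of the stand could explain it. The arm's path kept clear of the jar, but I have no direct measurement of its position.
- **Failed or disagreeing:** Hook and mark positions differed by 2–5 mm between the fixed and wrist cameras, so I used a middle value. The final look was by pixel values only, because I had already used all 12 picture views.

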